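# Clamp a rib in the drilling fixture

## Task

Clamp the yellow rib in the drilling fixture: push the swing strap round over the rib with the outside of the fingers until it rests against its stop, and only then press the cam lever all the way down. Leave the rib and everything else on the bench where it lies, and finish with the hand clear.

Things in the scene. Friction and masses are not known exactly. Their poses are not given: they have to be found in the camera images.
- fixture: the drilling fixture, fixed to the bench: aluminium base plate 200 (its x) by 330 (its y) by 15 mm thick; origin under the plate's centre on the bench, its z up. The strap's pivot boss stands at (0, -120) mm. The cam post, 24 (x) by 40 (y) mm and 113 mm high, centred at (29, 35) mm, carries the lever's axle and is the strap's stop. The fixture's yaw differs from run to run, up to about 0.45 rad either way
- strap_pivot (a point): point on the strap's upright pivot axis, at half the strap's thickness (69 mm above the bench); the nut on top of the strap reaches to 91 mm above the bench
- strap_tip (a point): centre of the strap's free end, 170 mm from the pivot axis, at half its thickness. The strap is a level plain steel bar 30 mm wide and 18 mm thick (60 to 78 mm above the bench); a rubber foot 18 mm across hangs under it 75 mm from the pivot, its underside 41 mm above the bench. Below the outer half of the strap there is free space down to the rib's top or the plate. The joint's friction needs about 2 N at 90 mm from the pivot
- strap (a joint): swing of the strap about its upright pivot (rad): 0 = swung right out, pointing along the fixture's -x (off the rib); grows clockwise seen from above; 1.571 = home, pointing along the fixture's +y across the rib with its end under the cam, where it meets a hard stop. Starts between 0 and 0.4; stays where it is left
- lever_hinge (a point): point on the cam lever's level hinge axis (parallel to the fixture's x), midway across the lever, 96 mm above the bench, at (0, 35) mm of the fixture
- lever_end (a point): middle of the outer end of the cam lever, 110 mm from the hinge. The lever is a plain steel bar 18 mm wide and 10 mm thick, widening to a paddle 26 mm wide and 12 mm thick over its last 36 mm; a round steel cam of 16 mm radius sits on the hinge
- lever (a joint): angle of the cam lever (rad): 0 = raised, 80 degrees above level; grows as the lever swings away from the strap's pivot, towards the fixture's +y, and down; 1.396 = fully down, level, pointing along the fixture's +y, against a hard stop. Starts between 0 and 0.3; stiff enough to stay where it is left, about 4 N at 80 mm from the hinge
- rib: the work: loose upturned yellow sheet-metal rib 180 (x) by 80 (y) by 25 mm high with a round lightening hole, lying on the plate between small pins, top 40 mm above the bench; origin at the centre of its underside
- cup: loose grey cup of pins, 48 mm across, 64 mm high with its pins, standing on the fixture's plate beside the lever; origin at the centre of its underside
- bar: loose dark steel bucking bar 30 by 100 by 24 mm lying on the fixture's plate on the other side of the lever; origin at the centre of its underside
- drill: loose pistol drill lying on its side on the bench, 44 mm high, about 205 mm (its x) by 170 mm; origin under its barrel
- angle: loose yellow angle strip 300 by 25 by 25 mm on the bench; origin at the centre of its underside
- pliers: loose locking pliers about 245 mm long, 16 mm high, lying on the bench; origin under the jaw pivot
- screwdriver: loose screwdriver lying on the bench; origin under its middle
- bracket: loose yellow bracket 120 by 80 by 30 mm with a round hole, on the bench; origin at the centre of its underside
Not all that is in view belongs to the job. Leave any red or turquoise look-alike of the rib alone.

How it is judged:
On the way, in this order (a step that is already met when the one before it is completed fails the run):
1. the strap is home against its stop, the lever still raised (value of joint strap above 1.5 rad and value of joint lever below 0.6 rad), for 0.2 s.
2. the cam lever is fully down with the strap home (value of joint strap above 1.5 rad and value of joint lever above 1.31 rad), for 0.2 s.
At the end, for the whole second after the job is handed in: The strap rests within 0.07 rad (4 degrees) of its home stop, the cam lever within 0.086 rad (5 degrees) of fully down, both at rest; the rib is within 8 mm and every other loose thing within 25 mm of where it started (all of step 2 and distance of rib from where it was at the start of the episode below 0.008 m and linear speed of rib below 0.02 m/s and distance of each of cup, bar, drill, angle, pliers, screwdriver, bracket from where it was at the start of the episode below 0.025 m and velocity of joint strap between -0.05 and 0.05 rad/s and velocity of joint lever between -0.05 and 0.05 rad/s); the robot touches nothing.
It fails at once if the cam lever is pressed down before the strap is home (value of joint lever above 0.7 rad and value of joint strap below 1.45 rad).
It fails at once if the rib is shifted or lifted by more than 8 mm (distance of rib from where it was at the start of the episode above 0.008 m).
It fails at once if another loose thing is moved or lifted by more than 25 mm (distance of any of cup, bar, drill, angle, pliers, screwdriver, bracket from where it was at the start of the episode above 0.025 m).
It also fails if it takes over 50 s, if anything falls off the work surface, if the arm or the gripper's body presses on something with over 40 N, if the wrist force passes 120 N, or if a joint passes its speed limit or range.

## Robot

A 6-joint arm with a two-finger parallel gripper is mounted at the origin on the work surface. World frame = base frame: x ahead of the robot, y to its left, z up, the work surface at z = 0. Lengths are in m, angles in rad, forces in N, time in s.
With the tool pointing down it reaches from about 0.4 to 0.825 m from the base axis. Payload 7 kg.
Tool frame: the origin (TCP) lies midway between the tips of the shut fingers; the grasp point (between the pads) lies 19 mm behind it; z points along the fingers, y is the direction in which the jaws open and shut (so a half turn about z gives the same grasp; the last joint's range is limited). The gripper opens to 85 mm and grips with 20 to 120 N. Pads are 22 mm wide; open, the fingers measure 114 mm over their backs; the gripper's body (76 mm by 85 mm) begins 54 mm behind the grasp point. The pads swing forward as they close: fully open they stand 13 mm farther back than shut.
Start: joints at [1.625, 0.359, 0.012, 0, -1.224, -0.288], TCP at [0.156, 0.657, 0.231] pointing down, gripper open.
Joint ranges: [-3.07, 3.07], [-1.43, 2.12], [-1.02, 1.25], [-3.03, 1.67], [-3.05, -0], [-3.03, 3.03]. Speed limits (rad/s): [2.39, 2.39, 3.01, 3.14, 3.14, 3.14].

## Interface

Orientations are given as a unit quaternion [x, y, z, w].
In Python, from bench import telemetry, optics, ticket gives the robot as it stands. The module is installed in compiled form; this text tells all that it offers.
- The arm moves only by the tool move_arm, never from a script. Its argument "steps" is a list that holds one entry, the list of rows, each a list of 6 numbers: the shift along the tool's x, y, z in cm, then the turn, a rotation vector about the tool's x, y, z in rad. A call has 1 to 5 rows; each row is the pose to reach, as a shift and turn from the pose commanded when the call began, along the tool's axes at that moment; what a row does not reach only later rows make up. A row lasts 1/12 s, in which the tool goes at most 41.7 mm and 7.16 degrees, less where a joint would pass 70% of its speed; a pose out of reach is approached as far as the arm can. A call with a gripper value outside its range is refused whole. "fingers" is the finger opening in cm, from 0 to 8.54, set as the call begins (left out, the last holds). The fingers move at their own pace and stop on an object; "force" is the grip in N (left out, the last holds). Time passes only in rows, so rows that repeat a pose let the fingers close. It gives the time, the measured TCP pose, the force and the opening at its end, in the units of the state.
- telemetry.state(): the state, without advancing time (a new reading comes with each control period).
- optics.get_image(name): name is "side" or "top" or "wrist"; returns the picture (384x512x3 uint8, blue, green, red); there is no depth.
- optics.get_calibration(name): a dict with "fx", "fy", "cx", "cy" (pixels), "k1" (the pictures are not rectified: a ray, as slopes to the right and down, at radius r is drawn at 1 + k1 r^2 times it, then the intrinsics apply), "xyz" and "rotation" of the camera in the world. Camera axes: x right, y up, looking along -z (the intrinsics and any distortion apply to the point x, -y, -z); pixel columns grow to the right and rows downward; lengths in m; the calibration is good to about 2 mm. A picture is of the moment at which its call begins: read the wrist's pose just before it. get_calibration takes no time and is no camera call; for the wrist camera it gives the pose at the moment of the call.
- ticket.hand_in(): hands the job in, once; it reports no verdict.
The state is a dict: "t": time; "joint_positions": joint angles; "joint_velocities": joint speeds; "effort": joint torques, N m; "tcp_pos": TCP position; "ee_rot": TCP orientation; "ft_force": force on the tool from outside, world axes, zero at the start; "ft_torque": the same for the moment, N m; "gripper_width": finger opening in m.
Only numpy, scipy, OpenCV 4.12 (cv2) and the standard library are available. Lean on these libraries where they do the work, as an engineer would, in place of code of your own. Each camera call takes 0.05 s, during which the arm holds its last target.

## Working session

There is one attempt and no reset: what is moved stays moved. The work goes in short steps, Python scripts to look and compute and a tool call to move; the robot and the scene stay as the last step left them, time stands still between calls to the robot, and variables do not carry over. Pictures are saved under pics/ and viewed, and the job is handed in when it is done.

Besides the shell and the picture viewer there is one more tool, called after ">>>" in YAML: its name, and indented under it one key for each argument. move_arm: Moves the arm, as the interface text tells. Its arguments: {"type":"object","properties":{"steps":{"type":"array","items":{"type":"array","items":{"type":"array","items":{"type":"number"}}}},"fingers":{"type":"number"},"force":{"type":"number"}},"required":["steps"]}

```bash
mkdir -p pics; cat > h.py <<'E'
import numpy as np, cv2
from bench import telemetry, optics, ticket
def cal(n):
    c=optics.get_calibration(n); return c
def ray(c,u,v):
    x=(u-c["cx"])/c["fx"]; y=(v-c["cy"])/c["fy"]
    k=c["k1"]; rd=np.hypot(x,y); r=rd
    for _ in range(30): r=rd/(1+k*r*r)
    s=r/rd if rd>0 else 1
    d=np.array([x*s,-y*s,-1.0]); R=np.array(c["rotation"])
    d=R@d; return np.array(c["xyz"]),d/np.linalg.norm(d)
def onz(c,u,v,z):
    o,d=ray(c,u,v); return o+d*(z-o[2])/d[2]
def proj(c,p):
    q=np.array(c["rotation"]).T@(np.array(p)-np.array(c["xyz"]))
    x=q[0]/-q[2]; y=-q[1]/-q[2]; f=1+c["k1"]*(x*x+y*y)
    return np.array([c["cx"]+c["fx"]*x*f,c["cy"]+c["fy"]*y*f])
E
python3 - <<'E'
from h import *
s=telemetry.state(); print(s)
for n in("top","side","wrist"):
    print(n,cal(n)); cv2.imwrite(f"pics/{n}0.png",optics.get_image(n))
E
```

```text
{'t': 0.0, 'joint_positions': array([ 1.62508677e+00,  3.59403351e-01,  1.10262824e-02, -4.04373294e-04,
       -1.22409437e+00, -2.88109856e-01]), 'joint_velocities': array([-0.0009376 , -0.00099121, -0.00069488,  0.0003505 , -0.00152378,
       -0.00081515]), 'effort': array([-1.31252551e-05, -5.83311510e+01,  2.93426549e+01,  6.93647236e+00,
       -6.05043620e-03, -1.78068598e-05]), 'tcp_pos': array([0.15628373, 0.65613831, 0.23032909]), 'ee_rot': array([ 9.93165440e-01, -1.16711919e-01, -4.46296079e-05,  8.57696084e-04]), 'ft_force': array([ 0.88072078,  0.15629855, -0.58512877]), 'ft_torque': array([-0.01523342, -0.02335465, -0.03835573]), 'gripper_width': 0.0854722467935934}
top {'fx': 375.71500185772845, 'fy': 375.71500185772845, 'cx': 261.7820648308045, 'cy': 195.95708968436824, 'k1': -0.06185939487355832, 'xyz': array([ 0.24405858, -0.03620891,  1.30685929]), 'rotation': array([ 0.06849548, -0.06715952, -0.69722875,  0.71040132])}
side {'fx': 360.728897902297, 'fy': 360.728897902297, 'cx': 256.50684592132154, 'cy': 199.24719605778807, 'k1': -0.0526312326191907, 'xyz': array([0.07201356, 0.53982121, 0.85887739]), 'rotation': array([-0.11343957,  0.35615776,  0.87735698, -0.30087846])}
wrist {'fx': 330.7477298626304, 'fy': 330.7477298626304, 'cx': 261.03365057011445, 'cy': 192.19412699515098, 'k1': -0.020916902954350093, 'xyz': array([0.23171098, 0.63779182, 0.3725229 ]), 'rotation': array([ 0.09522885, -0.11877304,  0.77599947, -0.61208599])}
```

Rotation is a quaternion; I'll fix the helper.

```bash
sed -i 's/R=np.array(c\["rotation"\])/R=Rot.from_quat(c["rotation"]).as_matrix()/; s/np.array(c\["rotation"\]).T/Rot.from_quat(c["rotation"]).as_matrix().T/; 1a from scipy.spatial.transform import Rotation as Rot' h.py
python3 - <<'E'
import cv2
for n in("top","side"):
    cv2.imwrite(f"pics/{n}0b.png",cv2.resize(cv2.imread(f"pics/{n}0.png"),(800,600),interpolation=cv2.INTER_CUBIC))
E
```

```text
(no output)
```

View pics/top0b.png

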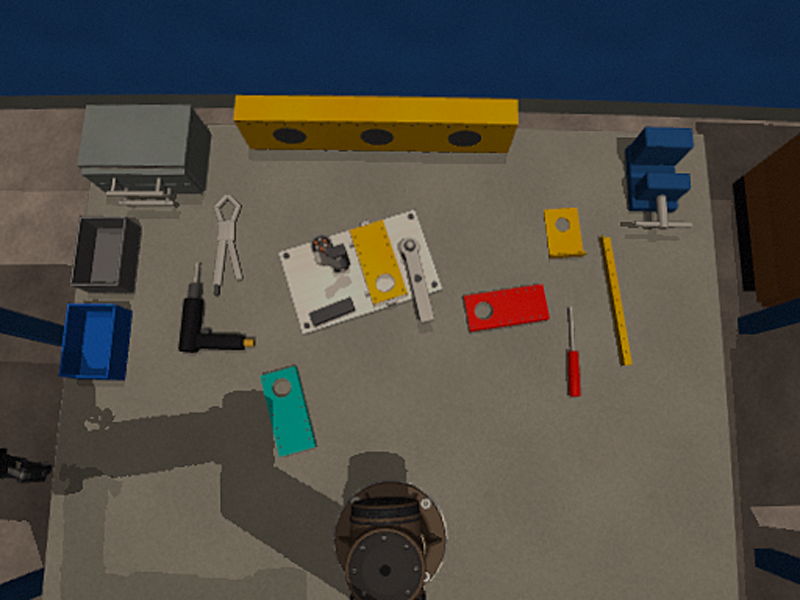

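View pics/side0b.png

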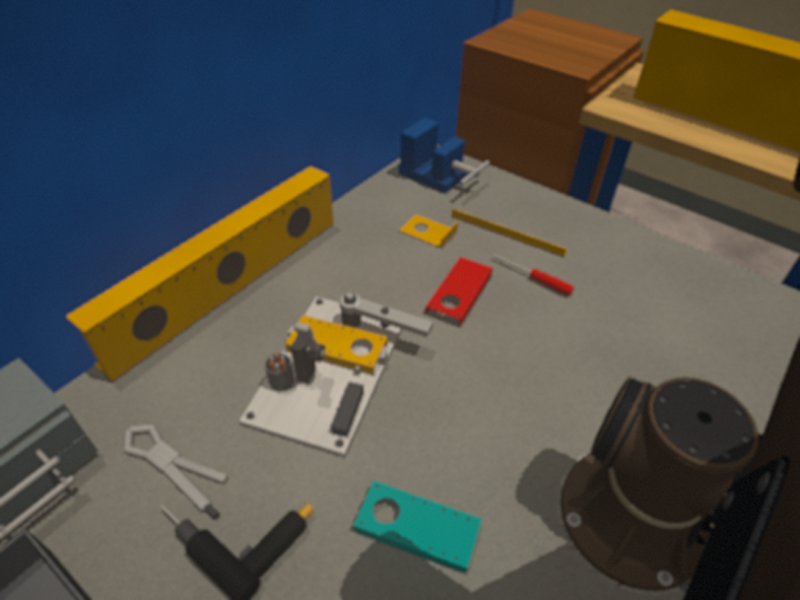

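The top view shows the fixture's white plate at (360,270) in the 800x600 picture. The strap points towards the robot with its nut at (407,245) and tip at (425,317). The lever and post are at (330,255), the cup at (322,245) and the bar at (332,312). The yellow rib on the plate, at (375,262), is the one meant. The red piece (505,307) and the turquoise piece (288,410) are the look-alikes.

```bash
python3 - <<'E'
from h import *
im=cv2.imread("pics/top0.png"); print(im.shape)
c=cv2.resize(im[125:225,165:295],None,fx=6,fy=6,interpolation=cv2.INTER_CUBIC); cv2.imwrite("pics/top_crop.png",c)
s=cv2.imread("pics/side0.png"); c=cv2.resize(s[180:295,145:285],None,fx=5,fy=5,interpolation=cv2.INTER_CUBIC); cv2.imwrite("pics/side_crop.png",c)
hsv=cv2.cvtColor(im,cv2.COLOR_BGR2HSV)
print(im[190,215],im[170,190],im[210,190])
E
```

```text
(384, 512, 3)
[159 177 174] [142 158 173] [ 92 106 115]
```

View pics/top_crop.png

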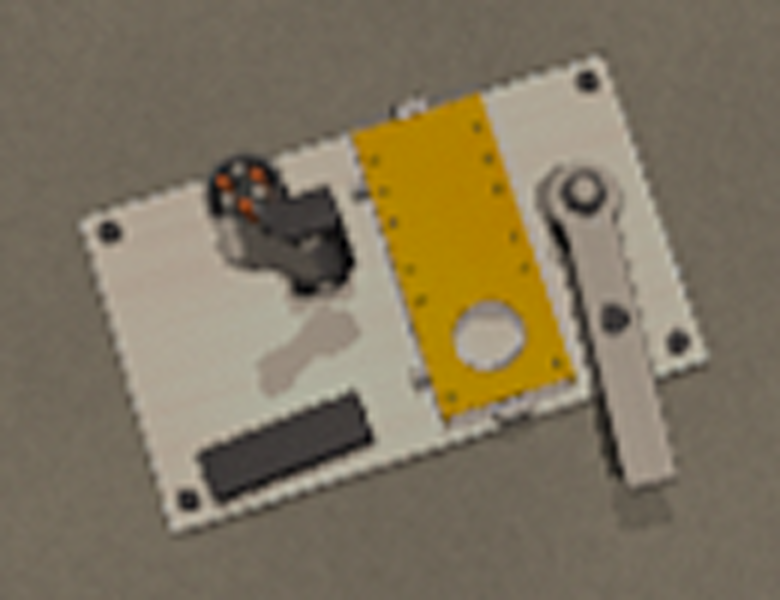

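View pics/side_crop.png

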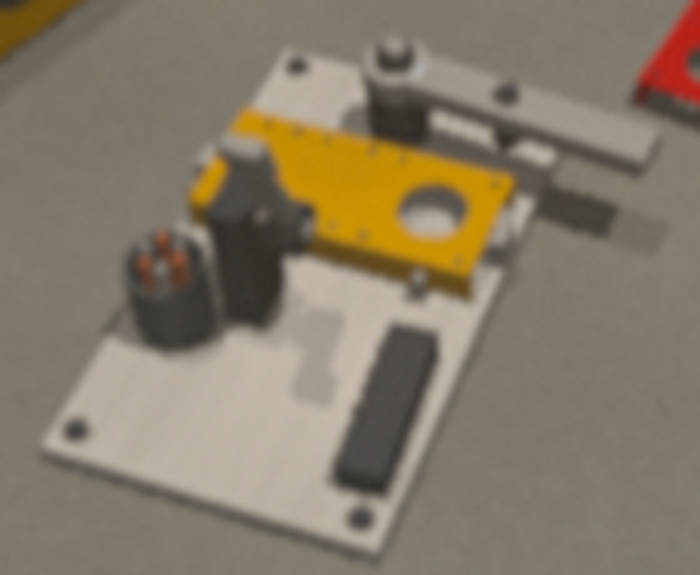

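Crop pixels: plate corners at (80,218), (600,55), (710,357) and (172,533), nut at (583,190), and strap end centred at (650,483). The rib shows its hole at (488,335). The lever paddle is the light patch at (235,240) beside the cup.

```bash
cat >> h.py <<'E'
def crop(u,v,k=6,ox=165,oy=125): return (u+.5)/k-.5+ox,(v+.5)/k-.5+oy
def fixpose():
    c=cal("top"); P=[onz(c,*crop(*q),.015)[:2] for q in [(80,218),(600,55),(710,357),(172,533)]]
    L=np.array([(100,165),(100,-165),(-100,-165),(-100,165)])/1000
    P=np.array(P); a=L-L.mean(0); b=P-P.mean(0)
    th=np.arctan2((a[:,0]*b[:,1]-a[:,1]*b[:,0]).sum(),(a*b).sum())
    return P,P.mean(0),th
E
python3 - <<'E'
from h import *
P,c0,th=fixpose(); print(P,c0,th)
print([np.linalg.norm(P[i]-P[(i+1)%4]) for i in range(4)])
R=np.array([[np.cos(th),-np.sin(th)],[np.sin(th),np.cos(th)]])
F=lambda p:R.T@(np.array(p)[:2]-c0)
c=cal("top"); cs=cal("side")
print("nut",F(onz(c,*crop(583,190),.091)))
t=onz(c,*crop(650,483),.078); print("tip",F(t),t)
s=lambda u,v:crop(u,v,5,145,180)
for q in [(42,450),(375,555),(288,50)]: print("sidecorner",F(onz(cs,*s(*q),.015)))
print("side nut",F(onz(cs,*s(395,45),.091)),"side tip",F(onz(cs,*s(655,130),.078)))
for q in [(285,455)]: print('bar',F(onz(c,*crop(*q),.039)))
print('cup',F(onz(c,*crop(245,190),.07)))
print('lever end top', F(onz(c,*crop(235,240),.19)), F(onz(cs,*s(245,145),.2)))
E
```

```text
[[ 0.61753541  0.27127888]
 [ 0.72527548 -0.03723515]
 [ 0.5393749  -0.10507941]
 [ 0.42901152  0.20584966]] [0.57779933 0.0837035 ] 0.3394580797836501
[np.float64(0.32678560171849186), np.float64(0.197893576460729), np.float64(0.32993478288271055), np.float64(0.19955510146127434)]
nut [-0.00076324 -0.11926205]
tip [-0.1686115  -0.10252893] [ 0.45294929 -0.06911825  0.078     ]
sidecorner [0.09945694 0.16803709]
sidecorner [-0.09705225  0.16888813]
sidecorner [ 0.09906265 -0.16127232]
side nut [ 0.00123892 -0.11785033] side tip [-0.16504187 -0.11302473]
bar [-0.08150505  0.08727062]
cup [0.06648543 0.06209845]
lever end top [0.00160397 0.06844151] [-0.00112453  0.0734121 ]
```

View pics/wrist0.png

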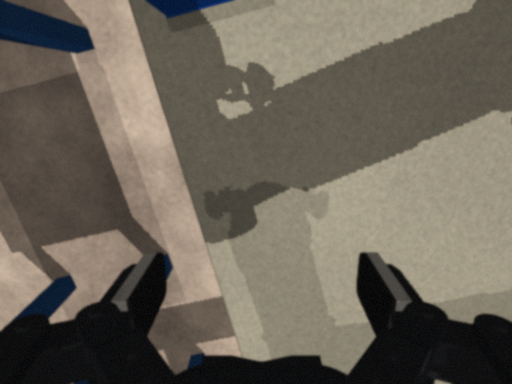

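The fixture is at (0.578, 0.084) with yaw 0.339. The plate sides measure 327/198/330/200 mm, and the nut falls at fixture (-1,-119), which agrees with the given (0,-120). The strap is at about 0.1 rad and the lever at about 0.15–0.2.

Plan: shut the fingers, align the tool with the fixture, and come down behind the strap on its -y side.

```bash
cat >> h.py <<'E'
C0=np.array([0.5778,0.0837]);TH=0.3395
EX=np.array([np.cos(TH),np.sin(TH)]);EY=np.array([-np.sin(TH),np.cos(TH)])
def W(x,y,z): return np.r_[C0+EX*x+EY*y,z]
def Fx(p): d=np.array(p)[:2]-C0; return np.r_[d@EX,d@EY,p[2]]
RT=Rot.from_matrix(np.c_[np.r_[EX,0],np.r_[-EY,0],[0,0,-1]])
def delta(p,world=False):
    s=telemetry.state(); R0=Rot.from_quat(s["ee_rot"])
    return np.round(R0.inv().apply(np.array(p)-s["tcp_pos"])*100,2),np.round((R0.inv()*RT).as_rotvec(),3)
E
python3 - <<'E'
from h import *
print(delta([.48,.30,.30]))
E
```

```text
(array([39.75, 27.17, -6.9 ]), array([ 0.001,  0.   , -0.573]))
```

>>> move_arm:
  steps:
    - [[3.2, 2.2, -1.5, 0, 0, -0.1], [6.4, 4.4, -3, 0, 0, -0.2], [9.6, 6.6, -4.5, 0, 0, -0.3], [12.8, 8.8, -6, 0, 0, -0.4], [16, 11, -6.9, 0, 0, -0.5]]
  fingers: 0

```text
t: 0.57
tcp_pos: [0.2876, 0.5114, 0.3018]
ee_rot: [0.991, 0.135, 0.0, -0.001]
ft_force: [0.6, 1.2, 0.6]
gripper_width: 0.0256
```

```bash
python3 - <<'E'
from h import *
print(telemetry.state()["tcp_pos"],delta([.48,.30,.30]))
E
```

```text
[0.28756671 0.51135743 0.30182497] (array([12.86, 25.53,  0.17]), array([-0.001, -0.001, -0.068]))
```

>>> move_arm:
  steps:
    - [[1.8, 3.6, 0, 0, 0, -0.06], [3.6, 7.2, 0, 0, 0, -0.06], [5.4, 10.8, 0, 0, 0, -0.06], [7.2, 14.4, 0, 0, 0, -0.06], [9, 18, 0, 0, 0, -0.06]]

```text
t: 0.98
tcp_pos: [0.4215, 0.3608, 0.3004]
ee_rot: [0.987, 0.163, 0.0, -0.0]
ft_force: [1.3, 0.6, -0.3]
gripper_width: 0.0001
```

```bash
python3 - <<'E'
from h import *
print(telemetry.state()["tcp_pos"],delta(W(-.094,-.160,.28)),telemetry.state()["joint_positions"])
E
```

```text
[0.42150968 0.36077813 0.30040038] (array([-3.28, 47.38,  2.03]), array([-0.   , -0.   , -0.013])) [ 1.06080141e+00  1.22235671e-01 -1.44471373e-01 -1.40989715e-04
 -1.30387025e+00  8.36584268e-01]
```

>>> move_arm:
  steps:
    - [[-0.3, 4, 0, 0, 0, -0.013], [-0.6, 8, 0, 0, 0, -0.013], [-0.9, 12, 0, 0, 0, -0.013], [-1.2, 16, 0, 0, 0, -0.013], [-1.5, 20, 0, 0, 0, -0.013]]

```text
t: 1.4
tcp_pos: [0.4705, 0.1663, 0.3003]
ee_rot: [0.986, 0.169, 0.0, -0.0]
ft_force: [1.0, 0.5, -0.2]
gripper_width: -0.0002
```

>>> move_arm:
  steps:
    - [[-0.3, 4, 0, 0, 0, 0], [-0.6, 8, 0, 0, 0, 0], [-0.9, 12, 0, 0, 0, 0], [-1.2, 16, 0.5, 0, 0, 0], [-1.5, 20, 1, 0, 0, 0]]

```text
t: 1.82
tcp_pos: [0.5231, -0.0272, 0.2906]
ee_rot: [0.986, 0.169, 0.001, -0.0]
ft_force: [0.9, 0.5, -0.4]
gripper_width: 0.0001
```

```bash
python3 - <<'E'
from h import *
print(Fx(telemetry.state()["tcp_pos"]),delta(W(-.094,-.160,.28)))
cv2.imwrite("pics/wrist1.png",optics.get_image("wrist"))
E
```

```text
[-0.08850797 -0.08639123  0.29058285] (array([-0.55,  7.36,  1.06]), array([-0.   , -0.001, -0.   ]))
```

View pics/wrist1.png

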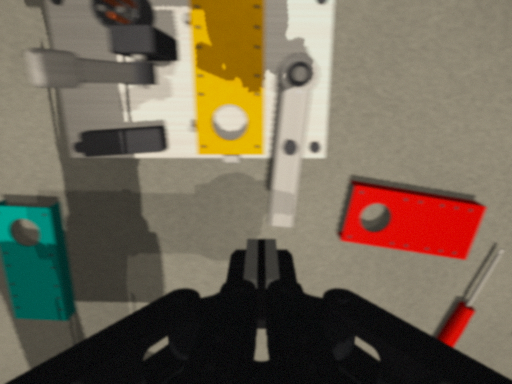

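The wrist view shows the nut at (299,71), the strap end at (283,221), the lever paddle end at (30,68) and the post at (145,45). It is square to the fixture, so I'll use it to cross-check.

```bash
python3 - <<'E'
from h import *
c=cal("wrist")
print("nut",Fx(onz(c,299,71,.091)),"tip",Fx(onz(c,283,221,.078)),"foot bolt",Fx(onz(c,290,147,.08)))
for q in [(334,158),(75,158)]: print("edge",Fx(onz(c,*q,.015)))
for z in (.19,.2,.21):print("lever end",Fx(onz(c,28,68,z)))
print(delta(W(-.094,-.168,.05)))
E
```

```text
nut [ 0.00231282 -0.12988418  0.091     ] tip [-0.15981939 -0.11783757  0.078     ] foot bolt [-0.07372656 -0.12377667  0.08      ]
edge [-0.09946283 -0.18629507  0.015     ]
edge [-0.09776808  0.14598959  0.015     ]
lever end [0.00151935 0.06787895 0.19      ]
lever end [0.00094453 0.06123127 0.2       ]
lever end [0.00036971 0.05458358 0.21      ]
(array([-0.33,  7.63, 23.9 ]), array([ 0.001,  0.002, -0.003]))
```

The arm was still settling when that picture was taken, which gives the y offset. I'll repeat it at rest.

```bash
python3 - <<'E'
from h import *
c=cal("wrist")
im=optics.get_image("wrist"); cv2.imwrite("pics/wrist2.png",im)
c2=cal("wrist"); print(c["xyz"]-c2["xyz"],c["rotation"]-c2["rotation"])
print(Fx(telemetry.state()["tcp_pos"]), Fx(c["xyz"]))
E
```

```text
[ 4.15870944e-04 -2.17151506e-03 -4.63021497e-05] [-0.00025736 -0.00057022  0.00103966  0.000762  ]
[-0.08958124 -0.08889994  0.28901199] [-0.01232275 -0.0922019   0.43080692]
```

View pics/wrist2.png

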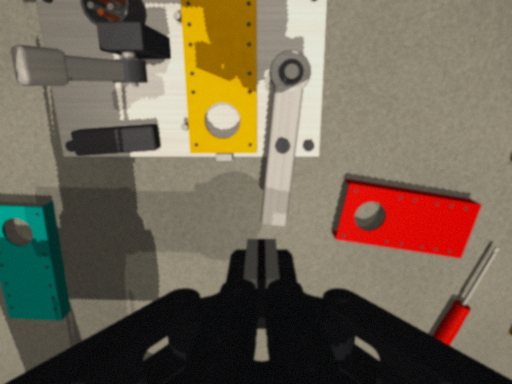

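Now the nut is at (291,69), the strap end at (274,220), the plate corner at (321,157), the left plate edge at (64,157) and the lever end at (15,67).

```bash
python3 - <<'E'
from h import *
c=cal("wrist")
print("nut",Fx(onz(c,291,69,.091)),"tip",Fx(onz(c,274,220,.078)),"foot bolt",Fx(onz(c,283,145,.08)))
for q in [(321,157),(64,157)]: print("edge",Fx(onz(c,*q,.015)))
for z in (.19,.2,.21):print("lever end",Fx(onz(c,15,67,z)))
print(delta(W(-.094,-.168,.05)),telemetry.state()["tcp_pos"])
E
```

```text
nut [ 0.00432682 -0.11967354  0.091     ] tip [-0.15834587 -0.10458408  0.078     ] foot bolt [-0.07137716 -0.11363388  0.08      ]
edge [-0.09808513 -0.16680001  0.015     ]
edge [-0.09549615  0.16298062  0.015     ]
lever end [0.00305299 0.0793502  0.19      ]
lever end [0.00242835 0.07231828 0.2       ]
lever end [0.00180371 0.06528636 0.21      ]
(array([-0.34,  7.91, 23.9 ]), array([ 0.   ,  0.002, -0.006])) [ 0.52293701 -0.02995761  0.28901199]
```

Settled readings agree with the top view within 3–4 mm. Next I go behind the strap and down.

>>> move_arm:
  steps:
    - [[-0.3, 4, 0, 0, 0, 0], [-0.3, 7.9, 2, 0, 0, 0], [-0.3, 7.9, 6, 0, 0, 0], [-0.3, 7.9, 10, 0, 0, 0], [-0.3, 7.9, 14, 0, 0, 0]]

```text
t: 2.33
tcp_pos: [0.5463, -0.1014, 0.1489]
ee_rot: [0.986, 0.168, 0.001, -0.0]
ft_force: [1.0, -0.1, -0.7]
gripper_width: -0.0
```

>>> move_arm:
  steps:
    - [[0, 0, 4, 0, 0, 0], [0, 0, 7, 0, 0, 0], [0, 0, 9.5, 0, 0, 0], [0, 0, 9.9, 0, 0, 0], [0, 0, 9.9, 0, 0, 0]]

```text
t: 2.75
tcp_pos: [0.5454, -0.1007, 0.0499]
ee_rot: [0.986, 0.169, -0.002, -0.0]
ft_force: [-0.2, 0.7, 0.3]
gripper_width: -0.0006
```

```bash
python3 - <<'E'
from h import *
cv2.imwrite("pics/side1.png",cv2.resize(optics.get_image("side")[150:310,120:320],None,fx=4,fy=4,interpolation=cv2.INTER_CUBIC))
s=telemetry.state();print(Fx(s["tcp_pos"]),s["ft_force"],delta(W(-.094,-.165,.05)))
P=np.array([0,-.12])
for a in (.1,.4,.7,1.0,1.25,1.45,1.571,1.65):
    d=np.array([-np.cos(a),np.sin(a)]);m=np.array([np.sin(a),np.cos(a)])
    h=15+ (11*abs(m[0])+14.5*abs(m[1]))
    print(a,P+.09*d-m*h/1000)
E
```

```text
[-0.09069439 -0.16342923  0.05160954] [ 0.91247357 -0.62182075  0.68180274] (array([-0.33,  0.16,  0.16]), array([0.   , 0.001, 0.   ]))
0.1 [-0.09259786 -0.14138822]
0.4 [-0.09560571 -0.11501485]
0.7 [-0.09020875 -0.08739528]
1.0 [-0.07563049 -0.06160622]
1.25 [-0.05685899 -0.04405453]
1.45 [-0.03831077 -0.0339898 ]
1.571 [-0.02598462 -0.02999471]
1.65 [-0.01990689 -0.02813696]
```

View pics/side1.png

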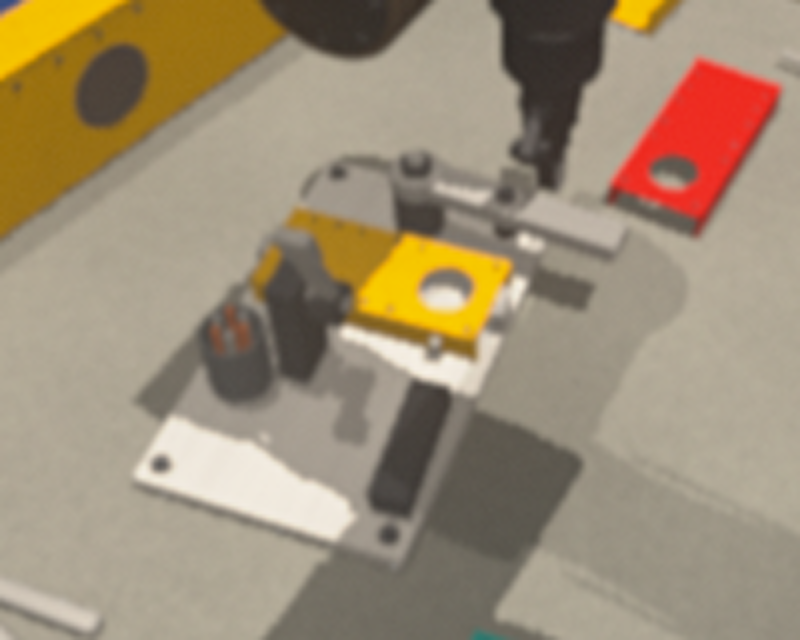

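The side view shows the fingertips behind the strap, about halfway along it at (540,180), with everything else untouched. Now I sweep.

>>> move_arm:
  steps:
    - [[-0.2, -1.5, 0.1, 0, 0, 0], [-0.4, -3, 0.1, 0, 0, 0], [-0.5, -4.8, 0.1, 0, 0, 0], [-0.3, -6.2, 0.1, 0, 0, 0], [0, -7.6, 0.1, 0, 0, 0]]

```text
t: 3.22
tcp_pos: [0.5229, -0.0284, 0.0532]
ee_rot: [0.986, 0.169, 0.002, 0.0]
ft_force: [2.5, -3.7, -0.9]
gripper_width: 0.0001
```

```bash
python3 - <<'E'
from h import *
s=telemetry.state();print(Fx(s["tcp_pos"]),s["ft_force"])
cv2.imwrite("pics/side2.png",cv2.resize(optics.get_image("side")[150:310,120:320],None,fx=4,fy=4,interpolation=cv2.INTER_CUBIC))
for p in [(-.0756,-.0616),(-.0568,-.044),(-.0383,-.034),(-.026,-.03),(-.021,-.028)]: print(delta(W(*p,.05)))
E
```

```text
[-0.0890649  -0.08741594  0.05320016] [ 2.45559227 -3.71922392 -0.8972535 ]
(array([ 1.29, -2.41,  0.33]), array([ 0.001, -0.005,  0.001]))
(array([ 3.17, -4.17,  0.34]), array([ 0.001, -0.005,  0.001]))
(array([ 5.02, -5.17,  0.34]), array([ 0.001, -0.005,  0.001]))
(array([ 6.25, -5.57,  0.35]), array([ 0.001, -0.005,  0.001]))
(array([ 6.75, -5.77,  0.35]), array([ 0.001, -0.005,  0.001]))
```

View pics/side2.png

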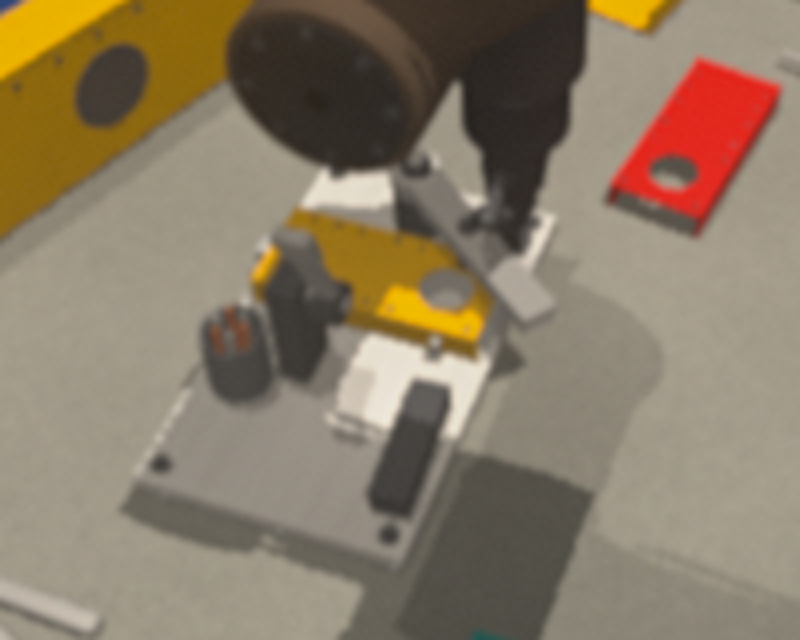

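The strap is now at about 0.7 rad, following the fingers, with the lever unmoved. Before going on, I'll check the arm's clearance to the lever.

```bash
python3 - <<'E'
from h import *
cv2.imwrite("pics/top2.png",cv2.resize(optics.get_image("top")[90:290,130:400],None,fx=2.9,fy=2.9,interpolation=cv2.INTER_CUBIC))
cv2.imwrite("pics/side2f.png",cv2.resize(optics.get_image("side"),None,fx=1.5,fy=1.5,interpolation=cv2.INTER_CUBIC))
E
```

```text
(no output)
```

View pics/top2.png

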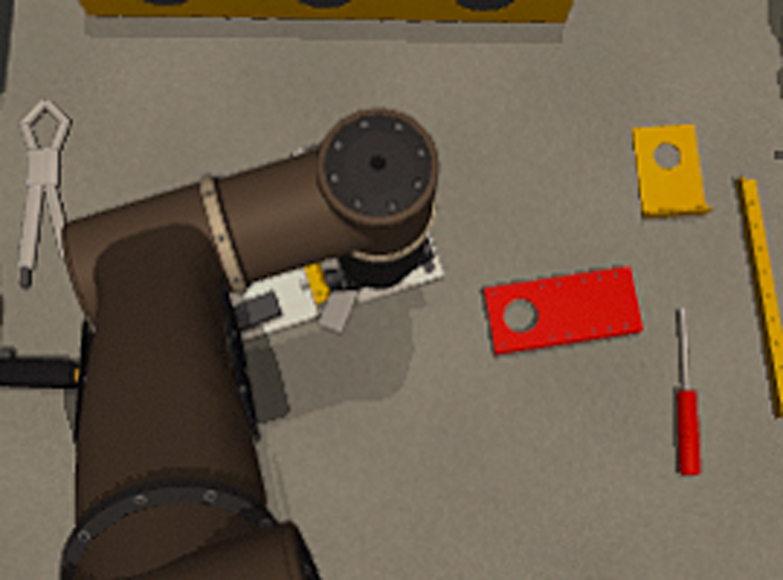

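View pics/side2f.png

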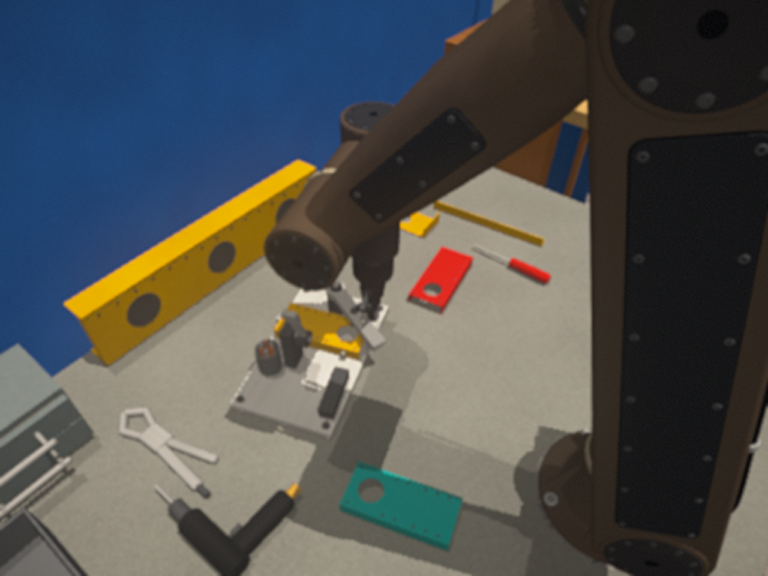

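```bash
python3 - <<'E'
from h import *
ct,cs=cal("top"),cal("side")
def tri(a,b):
    o1,d1=ray(ct,*a);o2,d2=ray(cs,*b)
    A=np.c_[d1,-d2];t=np.linalg.lstsq(A,o2-o1,rcond=None)[0]
    p=o1+d1*t[0];q=o2+d2*t[1];return (p+q)/2,np.linalg.norm(p-q)
p,e=tri((130+80/2.9,90+262/2.9),(200,172));print(p,e,Fx(p))
p,e=tri((130+378/2.9,90+160/2.9),(244,78));print(p,e,Fx(p))
print(telemetry.state()["joint_positions"])
E
```

```text
[0.44470515 0.21677996 0.42762076] 0.009190578939057857 [-0.08118025  0.1698066   0.42762076]
[ 0.52779088 -0.02556056  0.48035388] 0.008293085913974284 [-0.08354014 -0.08637029  0.48035388]
[ 3.21810340e-01  3.01236547e-01 -5.46004301e-01  3.76418984e-04
 -7.19501467e-01  1.58993075e+00]
```

The wrist link is about 0.36 m up at its lowest and the lever top is at 0.20 m, so it is clear. I'll finish the sweep.

>>> move_arm:
  steps:
    - [[0.6, -1.2, 0.2, 0, -0.005, 0], [1.3, -2.4, 0.3, 0, -0.005, 0], [2.2, -3.4, 0.3, 0, -0.005, 0], [3.2, -4.2, 0.3, 0, -0.005, 0], [4.1, -4.8, 0.3, 0, -0.005, 0]]

```text
t: 3.78
tcp_pos: [0.5445, 0.0307, 0.0474]
ee_rot: [0.986, 0.169, -0.003, 0.0]
ft_force: [-0.9, -3.8, 0.8]
gripper_width: -0.0001
```

```bash
python3 - <<'E'
from h import *
s=telemetry.state();print(Fx(s["tcp_pos"]),s["ft_force"])
for p in [(-.0383,-.034),(-.026,-.03),(-.021,-.028)]: print(delta(W(*p,.05)))
E
```

```text
[-0.0490688  -0.03883552  0.04742004] [-0.9170157  -3.75962711  0.83490967]
(array([ 1.08, -0.48, -0.26]), array([0.   , 0.005, 0.   ]))
(array([ 2.31, -0.88, -0.27]), array([0.   , 0.005, 0.   ]))
(array([ 2.81, -1.08, -0.27]), array([0.   , 0.005, 0.   ]))
```

>>> move_arm:
  steps:
    - [[0.5, -0.3, -0.1, 0, 0.005, 0], [1, -0.5, -0.2, 0, 0.005, 0], [1.5, -0.6, -0.2, 0, 0.005, 0], [1.9, -0.7, -0.2, 0, 0.005, 0], [2.2, -0.8, -0.2, 0, 0.005, 0]]

```text
t: 4.2
tcp_pos: [0.5622, 0.0449, 0.049]
ee_rot: [0.986, 0.169, -0.0, -0.0]
ft_force: [-1.4, -1.5, -1.0]
gripper_width: -0.0004
```

>>> move_arm:
  steps:
    - [[0.2, 0, 0, 0, 0, 0], [0.2, 0, 0, 0, 0, 0]]

```text
t: 4.37
tcp_pos: [0.5645, 0.0455, 0.0492]
ee_rot: [0.986, 0.169, 0.0, -0.0]
ft_force: [-0.6, 0.6, 0.7]
gripper_width: 0.0
```

```bash
python3 - <<'E'
from h import *
s=telemetry.state();print(Fx(s["tcp_pos"]),s["ft_force"],EX@s["ft_force"][:2])
cv2.imwrite("pics/side3.png",cv2.resize(optics.get_image("side")[150:310,120:320],None,fx=4,fy=4,interpolation=cv2.INTER_CUBIC))
E
```

```text
[-0.02527061 -0.03161746  0.04922214] [-0.61185514  0.62884435  0.67591775] -0.36751621081775177
```

View pics/side3.png

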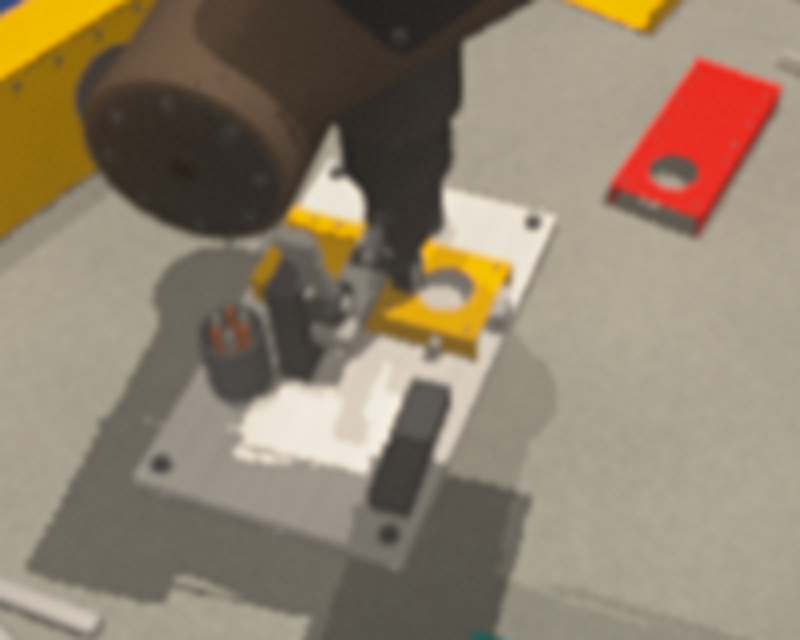

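The strap now lies under the cam, but there is no stop reaction yet. I'll push in small steps until the force rises.

>>> move_arm:
  steps:
    - [[0.3, 0, 0, 0, 0, 0], [0.5, 0, 0, 0, 0, 0], [0.5, 0, 0, 0, 0, 0]]

```text
t: 4.67
tcp_pos: [0.5664, 0.046, 0.049]
ee_rot: [0.986, 0.168, -0.002, 0.0]
ft_force: [-9.8, -1.4, 5.4]
gripper_width: -0.0002
```

>>> move_arm:
  steps:
    - [[0.3, 0, 0, 0, 0, 0], [0.3, 0, 0, 0, 0, 0], [0.3, 0, 0, 0, 0, 0]]

```text
t: 4.92
tcp_pos: [0.5665, 0.0458, 0.0485]
ee_rot: [0.986, 0.168, -0.005, 0.001]
ft_force: [-15.9, -2.3, 10.3]
gripper_width: -0.0001
```

```bash
python3 - <<'E'
from h import *
s=telemetry.state();print(Fx(s["tcp_pos"]),s["ft_force"])
cv2.imwrite("pics/wrist3.png",optics.get_image("wrist"))
E
```

```text
[-0.02329741 -0.03196408  0.04848456] [-15.88476741  -2.3373263   10.34819323]
```

View pics/wrist3.png

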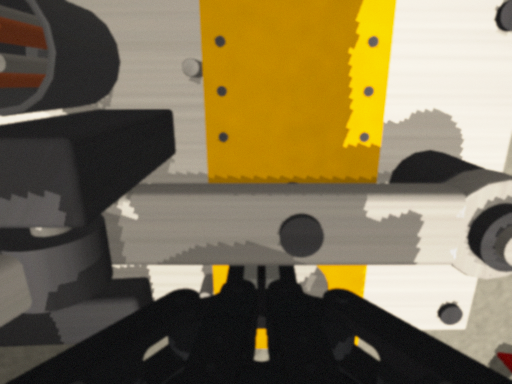

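The wrist view shows the strap level across the rib with its end under the cam, against the post. The contact force rose from about 0 to 16 N with no further motion, so it is home and has been held for more than 0.2 s. I'll back off and lift.

>>> move_arm:
  steps:
    - [[-1, 0, 0, 0, 0, 0], [-2.5, 0, 0, 0, 0, 0], [-3, 0, -3, 0, 0, 0], [-3, 0, -7, 0, 0, 0], [-3, 0, -11, 0, 0, 0]]

```text
t: 5.38
tcp_pos: [0.5427, 0.0376, 0.1603]
ee_rot: [0.986, 0.169, -0.0, 0.0]
ft_force: [2.5, 0.4, 0.5]
gripper_width: -0.0001
```

>>> move_arm:
  steps:
    - [[0, 0, -4, 0, 0, 0], [0, 0, -8, 0, 0, 0], [0, 0, -12, 0, 0, 0], [0, 0, -13, 0, 0, 0], [0, 0, -13, 0, 0, 0]]

```text
t: 5.8
tcp_pos: [0.5455, 0.0384, 0.2943]
ee_rot: [0.986, 0.169, 0.005, -0.001]
ft_force: [1.2, -0.0, -1.0]
gripper_width: -0.0002
```

```bash
python3 - <<'E'
from h import *
import time
optics.get_image("top")
s=telemetry.state();print(Fx(s["tcp_pos"]),s["ft_force"])
c=cal("wrist");cv2.imwrite("pics/wrist4.png",optics.get_image("wrist"));np.save("c4.npy",c,allow_pickle=True)
cv2.imwrite("pics/side4.png",cv2.resize(optics.get_image("side")[150:310,120:320],None,fx=4,fy=4,interpolation=cv2.INTER_CUBIC))
print(delta(W(0,.028,.27)),delta(W(0,.028,.16)))
E
```

```text
[-0.04666061 -0.0316384   0.29165546] [ 0.34908396 -0.82581639 -1.06751   ]
(array([ 4.81, -5.95,  1.88]), array([-0., -0., -0.])) (array([ 4.8 , -5.95, 12.88]), array([-0., -0., -0.]))
```

View pics/wrist4.png

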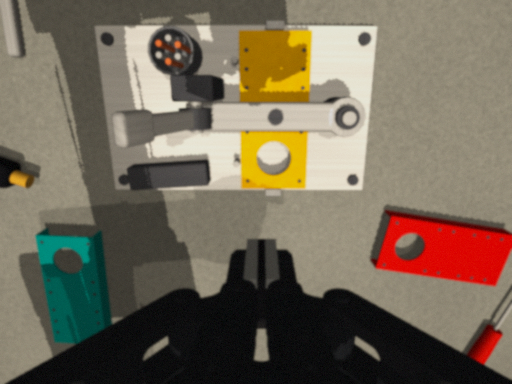

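View pics/side4.png

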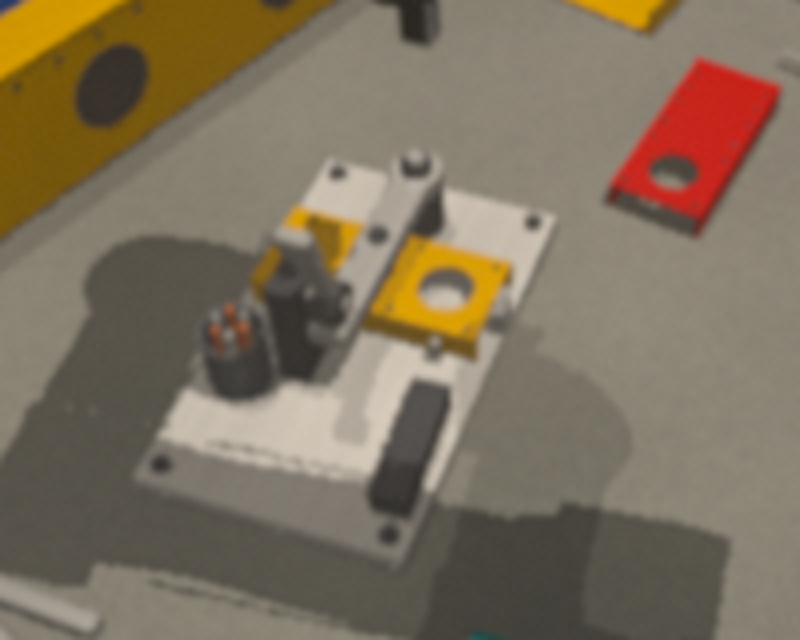

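The wrist view shows the strap home and level, from the nut (346,117) to the end at about (212,117), parallel to the plate edge. The lever is still raised with its end at (114,127), and the rib, cup and bar are undisturbed. A quick numeric check follows, then the move to behind the lever.

```bash
python3 - <<'E'
from h import *
c=cal("wrist")
a=Fx(onz(c,346,117,.091));b=Fx(onz(c,276,117,.079));t=Fx(onz(c,212,117,.078));print(a,b,t,np.arctan2((t-a)[1],-(t-a)[0]))
for q in [(96,25),(378,26),(362,190),(113,190)]: print(Fx(onz(c,*q,.015)))
for z in (.19,.2): print("lev",Fx(onz(c,114,127,z)))
s=telemetry.state();print(Fx(s["tcp_pos"]),delta(W(0.002,.028,.29)))
E
```

```text
[ 0.00103296 -0.1183079   0.091     ] [ 4.14168133e-05 -4.82740672e-02  7.90000000e-02] [8.55172621e-05 1.85643615e-02 7.80000000e-02] 1.563874320522308
[0.09910198 0.15640032 0.015     ]
[ 0.09722322 -0.16694987  0.015     ]
[-0.09952097 -0.16578436  0.015     ]
[-0.09896253  0.16287262  0.015     ]
lev [0.00251792 0.07358767 0.19      ]
lev [0.00362178 0.06919069 0.2       ]
[-0.04810372 -0.03152534  0.28875094] (array([ 5.01, -5.96, -0.12]), array([-0., -0., -0.]))
```

>>> move_arm:
  steps:
    - [[2.4, -3, 0, 0, 0, 0], [4.9, -6, 1, 0, 0, 0], [4.9, -6, 4, 0, 0, 0], [4.9, -6, 6, 0, 0, 0], [4.9, -6, 6, 0, 0, 0]]

```text
t: 6.37
tcp_pos: [0.5665, 0.1105, 0.2229]
ee_rot: [0.986, 0.169, -0.005, 0.001]
ft_force: [-1.4, -1.0, -0.6]
gripper_width: 0.0002
```

```bash
python3 - <<'E'
from h import *
c=cal("wrist");cv2.imwrite("pics/wrist5.png",optics.get_image("wrist"))
s=telemetry.state();print(Fx(s["tcp_pos"]),delta(W(0.002,.028,.16)))
E
```

```text
[-0.00060312  0.02845955  0.22585875] (array([0.3 , 0.04, 6.58]), array([0.001, 0.007, 0.   ]))
```

View pics/wrist5.png

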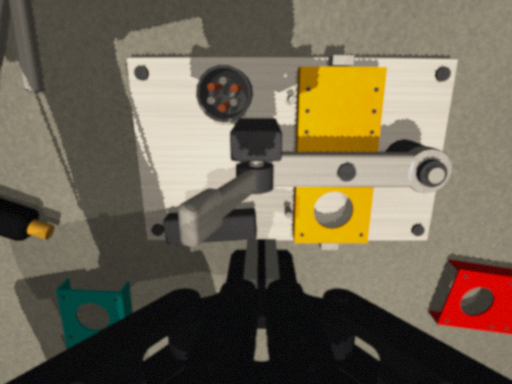

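The strap measures 1.564 rad (home 1.571), with the lever end at fixture y ≈ 70 mm, z ≈ 0.2. In this view the fingers at (262,245) stand on the strap side of the raised lever, which ends at (190,225). Next I lower to z 0.165 and start the press.

>>> move_arm:
  steps:
    - [[0.3, 0, 3, 0, 0.006, 0], [0.3, 0, 6, 0, 0.006, 0], [0.3, 0, 6, 0, 0.006, 0]]

```text
t: 6.67
tcp_pos: [0.5697, 0.1106, 0.165]
ee_rot: [0.986, 0.168, -0.0, 0.0]
ft_force: [-1.0, -0.6, -1.2]
gripper_width: 0.0004
```

```bash
python3 - <<'E'
from h import *
optics.get_image("side")
cv2.imwrite("pics/side5.png",cv2.resize(optics.get_image("side")[150:310,120:320],None,fx=4,fy=4,interpolation=cv2.INTER_CUBIC))
s=telemetry.state();print(Fx(s["tcp_pos"]),s["ft_force"])
for y,z in [(55.7,168),(73,156.5),(87,141),(96.4,122),(99.7,108.5),(100.5,99)]: print(delta(W(.002,y/1e3,z/1e3)))
E
```

```text
[0.00414585 0.02784611 0.17000634] [-0.14147138 -0.52436684  1.74951337]
(array([-0.22, -2.79,  0.2 ]), array([ 0.001, -0.005, -0.   ]))
(array([-0.22, -4.52,  1.34]), array([ 0.001, -0.005, -0.   ]))
(array([-0.23, -5.92,  2.89]), array([ 0.001, -0.005, -0.   ]))
(array([-0.24, -6.86,  4.79]), array([ 0.001, -0.005, -0.   ]))
(array([-0.25, -7.19,  6.14]), array([ 0.001, -0.005, -0.   ]))
(array([-0.25, -7.27,  7.09]), array([ 0.001, -0.005, -0.   ]))
```

View pics/side5.png

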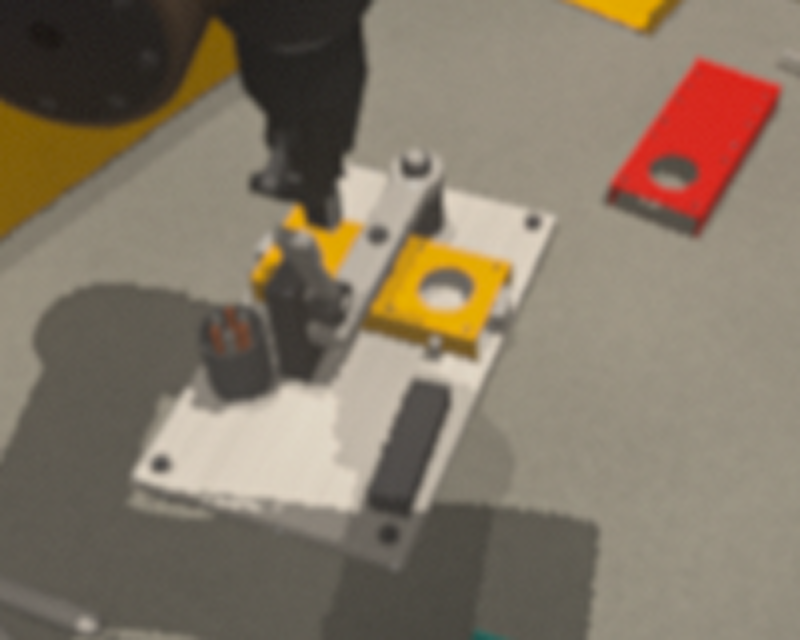

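The fingers at (320,210) are just behind the lever paddle (295,240). Pressing along the arc:

>>> move_arm:
  steps:
    - [[-0.2, -1.5, 0, 0, 0, 0], [-0.2, -2.8, 0.2, 0, 0, 0], [-0.2, -3.7, 0.7, 0, 0, 0], [-0.2, -4.5, 1.3, 0, 0, 0], [-0.2, -5.3, 2.1, 0, 0, 0]]

```text
t: 7.18
tcp_pos: [0.5539, 0.1628, 0.1498]
ee_rot: [0.986, 0.169, 0.005, -0.001]
ft_force: [1.1, 1.0, 3.6]
gripper_width: -0.0004
```

```bash
python3 - <<'E'
from h import *
s=telemetry.state();print(Fx(s["tcp_pos"]),s["ft_force"])
cv2.imwrite("pics/side6.png",cv2.resize(optics.get_image("side")[150:310,120:320],None,fx=4,fy=4,interpolation=cv2.INTER_CUBIC))
for y,z in [(87,141),(92,132),(96.4,122),(99.7,108.5),(100.5,99)]: print(delta(W(.002,y/1e3,z/1e3)))
E
```

```text
[0.00376157 0.08255985 0.14976274] [1.07354214 0.98935001 3.63403966]
(array([-0.09, -0.35,  0.65]), array([-0.001, -0.007,  0.001]))
(array([-0.09, -0.85,  1.55]), array([-0.001, -0.007,  0.001]))
(array([-0.1 , -1.29,  2.55]), array([-0.001, -0.007,  0.001]))
(array([-0.11, -1.62,  3.9 ]), array([-0.001, -0.007,  0.001]))
(array([-0.12, -1.7 ,  4.85]), array([-0.001, -0.007,  0.001]))
```

View pics/side6.png

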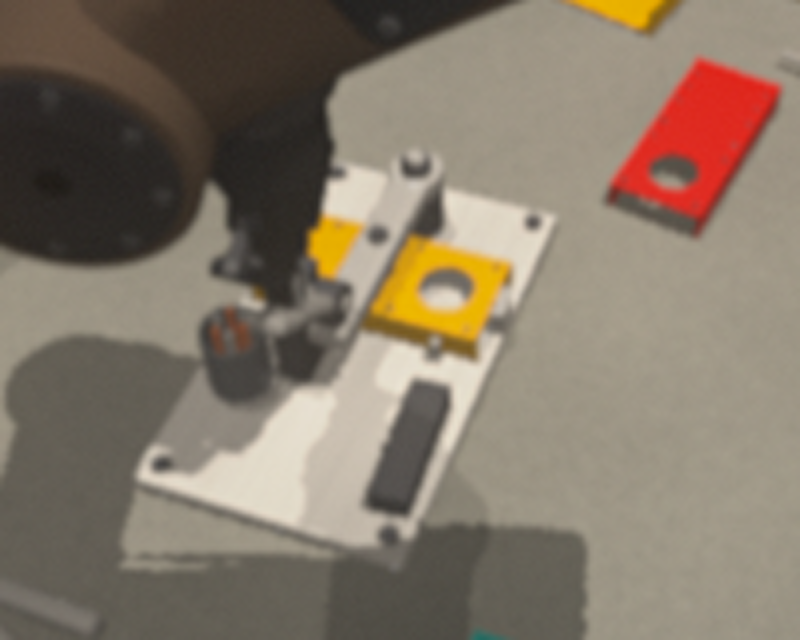

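The lever is coming down and the strap has stayed home. Continuing.

>>> move_arm:
  steps:
    - [[-0.1, -0.8, 1, 0, 0, 0], [-0.1, -1.2, 2.2, 0, 0, 0], [-0.1, -1.5, 3.2, 0, 0, 0], [-0.1, -1.7, 4, 0, 0, 0], [-0.1, -1.7, 4.5, 0, 0, 0]]

```text
t: 7.65
tcp_pos: [0.5464, 0.1776, 0.1023]
ee_rot: [0.986, 0.169, 0.003, -0.001]
ft_force: [-0.6, 2.2, 3.9]
gripper_width: -0.0004
```

>>> move_arm:
  steps:
    - [[0, 0, 0.3, 0, 0, 0], [0, 0, 0.3, 0, 0, 0]]

```text
t: 7.82
tcp_pos: [0.5464, 0.1774, 0.101]
ee_rot: [0.986, 0.169, 0.003, -0.001]
ft_force: [-4.0, 3.3, 9.0]
gripper_width: -0.0001
```

```bash
python3 - <<'E'
from h import *
s=telemetry.state();print(Fx(s["tcp_pos"]),s["ft_force"])
cv2.imwrite("pics/side7.png",cv2.resize(optics.get_image("side")[150:310,120:320],None,fx=4,fy=4,interpolation=cv2.INTER_CUBIC))
E
```

```text
[0.00157249 0.09883723 0.10098319] [-4.04803866  3.31061238  8.96996165]
```

View pics/side7.png

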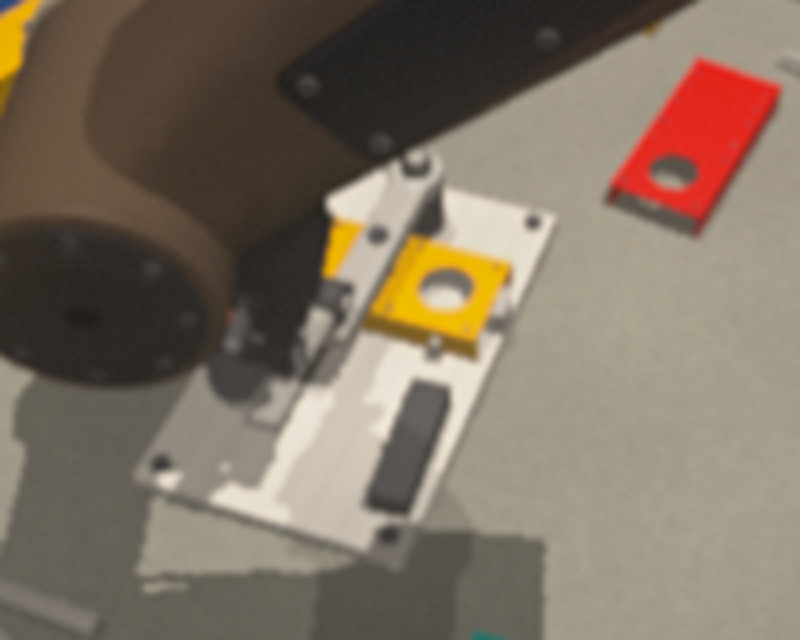

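The lever looks level. I'll press further to confirm it is on the hard stop.

>>> move_arm:
  steps:
    - [[0, 0, 0.5, 0, 0, 0], [0, 0, 0.8, 0, 0, 0], [0, 0, 0.8, 0, 0, 0], [0, 0, 0.8, 0, 0, 0]]

```text
t: 8.2
tcp_pos: [0.5468, 0.1775, 0.1]
ee_rot: [0.985, 0.17, 0.005, -0.001]
ft_force: [-29.9, 0.5, 69.5]
gripper_width: -0.0001
```

It is stiff against the stop: 70 N with only 1 mm of travel. Lifting clear.

>>> move_arm:
  steps:
    - [[0, 0, -2, 0, 0, 0], [0, 0, -6, 0, 0, 0], [0, 0, -10, 0, 0, 0], [0, 0, -14, 0, 0, 0], [0, 0, -18, 0, 0, 0]]

```text
t: 8.62
tcp_pos: [0.5446, 0.1757, 0.2736]
ee_rot: [0.986, 0.169, 0.002, -0.0]
ft_force: [0.7, 0.6, -0.3]
gripper_width: 0.0002
```

>>> move_arm:
  steps:
    - [[-3, 2, 0, 0, 0, 0], [-6, 4, 0, 0, 0, 0], [-9, 6, 0, 0, 0, 0], [-9, 6, 0, 0, 0, 0], [-9, 6, 0, 0, 0, 0]]

```text
t: 9.03
tcp_pos: [0.4792, 0.0884, 0.2719]
ee_rot: [0.986, 0.168, 0.003, -0.001]
ft_force: [-0.9, -0.4, 0.1]
gripper_width: -0.0001
```

```bash
python3 - <<'E'
from h import *
optics.get_image("top")
s=telemetry.state();print(Fx(s["tcp_pos"]),s["ft_force"])
cv2.imwrite("pics/wrist8.png",optics.get_image("wrist"))
cv2.imwrite("pics/side8.png",cv2.resize(optics.get_image("side")[150:310,120:320],None,fx=4,fy=4,interpolation=cv2.INTER_CUBIC))
E
```

```text
[-0.0903022   0.03784024  0.27175754] [-0.30525687  0.33134233 -0.29419329]
```

View pics/wrist8.png

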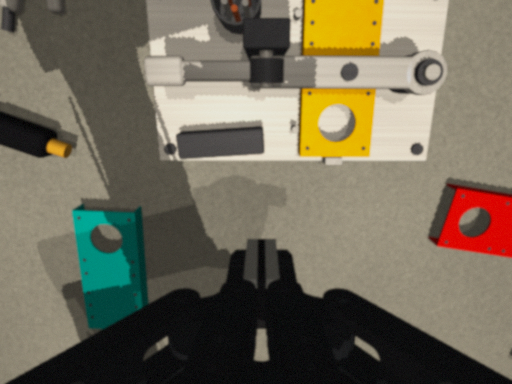

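View pics/side8.png

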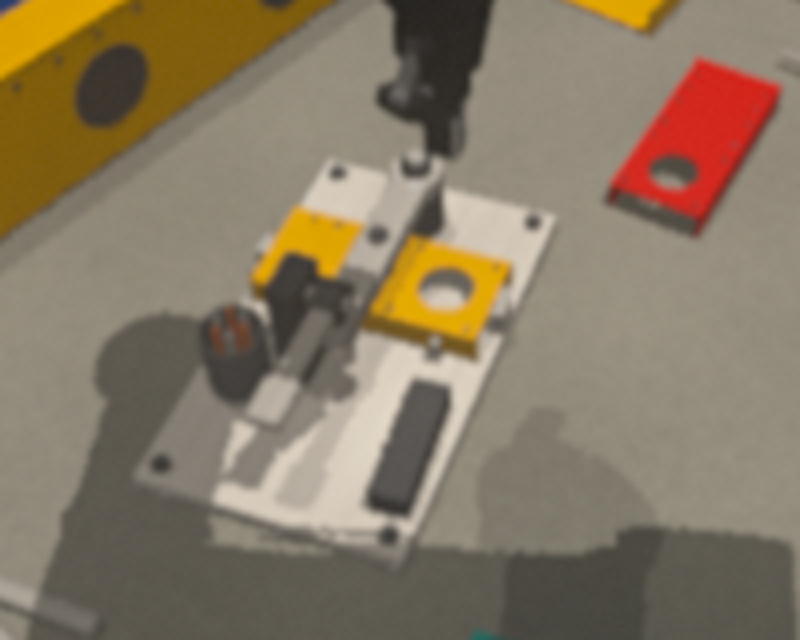

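The wrist view shows the lever in line with the strap, its end at (147,71), and the strap home with the nut at (429,71). The rib, cup and bar are where they were. I'll check the lever end numerically, let the arm come to rest, then hand in.

```bash
python3 - <<'E'
from h import *
c=cal("wrist"); cs=cal("side")
print("lever end",Fx(onz(c,147,71,.102)),Fx(onz(cs,*crop(268,412,4,120,150),.102)))
a=Fx(onz(c,429,71,.091));t=Fx(onz(c,290,72,.078));print(a,t,np.arctan2((t-a)[1],-(t-a)[0]))
# rib hole centre before/after in side view
s=telemetry.state();print(np.abs(s["joint_velocities"]).max(),s["ft_force"],s["t"])
print(ticket.hand_in())
E
```

```text
lever end [0.00343462 0.13873543 0.102     ] [-0.00036243  0.13955954  0.102     ]
[ 0.00399802 -0.11819173  0.091     ] [0.00335118 0.00944273 0.078     ] 1.5657285030779549
0.013905450463571015 [ 0.091964    0.08792101 -0.54750962] 9.1833
the job is handed in; nothing more can be done
None
```

The rib is clamped and the job is handed in, at about 9.2 s of the 50 s allowed. No verdict was reported.

I pushed the strap round with the outside of the shut fingers until it met its stop, with the lever still raised. I then backed off and pressed the lever down along its arc until it was hard against its stop, lifted the hand and moved it clear.

Last checks:
- **Strap:** it measured about 1.566 rad in the wrist picture (home is 1.571). The push force had risen from about 0 to 16 N with no further motion.
- **Lever:** it lies in line with the strap. The final press reached 70 N for about 1 mm of travel, with the fingertips stopping at 100 mm where about 102 mm was expected.
- **Lever end, a small disagreement:** two cameras put it at fixture y ≈ 139 mm, against 145 mm expected. A few millimetres is within what I can read from the pixels, and y changes little near level. So the force and fingertip height are the better evidence that it is fully down.
- **Loose things:** the rib, cup and bar looked unmoved in the pictures before and after, but I did not measure their shift in numbers. The arm never went near the other loose things.
- **Hand:** the last reading was below 1 N, with the fingers about 17 cm above the strap and off to the robot's side.

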